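# Load the spool rack and latch its sliding keeper

## Robot

A 6-joint arm with a two-finger parallel gripper is mounted at the origin on a cart in front of the work surface, level with it; the furniture and walls round the work are solid. World frame = base frame: x ahead of the robot, y to its left, z up, the work surface at z = 0. Lengths are in m, angles in rad, forces in N, time in s.
With the tool pointing down it reaches from about 0.35 to 0.85 m from the base axis. Payload 8.1 kg.
Tool frame: the origin (TCP) lies between the finger pads; the fingertips stand ctrl.nose_length ahead of it and the grasp point (between the pads) lies 3 mm ahead of it (ctrl.nose_length is the distance from the TCP to the fingertips, in m); z points along the fingers, y is the line along which they close (so a half turn about z gives the same grasp; the last joint's range is limited). The gripper opens to 93 mm and grips with 3 to 60 N. Pads are 15 mm wide; open, the fingers measure 128 mm over their backs; the gripper's body (75 mm by 188 mm) begins 65 mm behind the grasp point.
Start: joints at [-0.085, 0.13, 1.488, -0, 1.523, -0.085], TCP at [0.6, 0, 0.241] pointing down, gripper open.
Joint ranges: [-2.96, 2.96], [-0.89, 2.26], [0.02, 2.5], [-1.34, 4.48], [0, 2.73], [-2.66, 2.66]. Speed limits (rad/s): [2.39, 2.39, 2.79, 3.14, 3.14, 3.14].

## Interface

Orientations are given as a unit quaternion [x, y, z, w].
In Python, from rig import ctrl gives the robot as it stands.
- The arm moves only by the tool step_arm, never from a script. Its argument "steps" is a list of rows, each a list of 7 numbers: the closure, from 0 (fully open) to 1 (shut), then the shift along the tool's x, y, z in m, then the turn, a rotation vector about the tool's x, y, z in rad. In form: [[gripper, dx, dy, dz, wx, wy, wz], ...]. A call has 1 to 20 rows; each row shifts and turns the commanded pose from where the row before left it, along the tool's axes as they then stand; what a row does not reach is not made up. A row lasts 1/12 s, in which the tool goes at most 41.7 mm and 7.16 degrees, less where a joint would pass 70% of its speed; a pose out of reach is approached as far as the arm can. A call with a gripper value outside its range is refused whole. The fingers move at their own pace and stop on an object; the grip force is fixed at half the most. Time passes only in rows, so rows that do not move let the fingers close. It gives the time, the measured TCP pose, the force, the opening and the grip force at its end, in the units of the state.
- ctrl.get_state(): the state, without advancing time (a new reading comes with each control period).
- ctrl.read_camera(name): name is "scene" or "side" or "wrist"; returns (picture, depth): 384x512x3 uint8, red, green, blue; 384x512 float32, m along the optical axis (not along the pixel's ray), 0 where there is no reading.
- ctrl.calibration(name): a dict with "mtx" (3x3 intrinsics, pixels), "eye" and "attitude" of the camera in the world; the wrist camera has in their place "hand_eye" (4x4, takes a point from camera to tool coordinates, whose origin is the TCP and whose axes are the flange's). Camera axes: x right, y up, looking along -z (the intrinsics and any distortion apply to the point x, -y, -z); pixel columns grow to the right and rows downward; lengths in m; the calibration is good to about 2 mm. A picture is of the moment at which its call begins: read the wrist's pose just before it. calibration takes no time and is no camera call.
- ctrl.finish_job(): hands the job in; it is judged then, once.
The state is a dict: "time_s": time; "qpos": joint angles; "qd": joint speeds; "effort": joint torques, N m; "tool_pos": TCP position; "tcp_rot": TCP orientation; "force": force on the tool from outside, world axes, zero at the start; "wrist_torque": the same for the moment, N m; "opening": finger opening in m; "finger_force": force on a finger pad.
Only numpy, scipy, OpenCV 4.12 (cv2) and the standard library are available. Lean on these libraries where they do the work, as an engineer would, in place of code of your own. Each camera call takes 0.05 s, during which the arm holds its last target. There are 200 camera calls.

## Task

Load the little thread rack: first stand the red spool upright in the pocket marked with one brass dot, then the blue spool in the pocket marked with two dots. When both are in and released, push the sliding keeper by its orange tab over the spools, gently and by feel, until its spring plunger drops into the hidden notch and stays there, and leave it latched. Leave the white spool where it stands.

Things in the scene. Friction and masses are not known exactly. Their poses are not given: they have to be found in the camera images.
- rack: Thread rack, fixed to the desk: a light wooden base 100 (x) x 300 (y) x 16 mm with two round pockets and, along its +x edge, an aluminium rail (x +31 to +59 mm, its top 34 mm above the desk). Origin: centre of the underside. Its y axis runs along the rail; the keeper closes towards -y.
- pocket1 (a point): Centre of the floor of the pocket marked with ONE brass dot (34 mm wide, 10 mm deep, floor 6 mm above the desk); the pocket further from the keeper. Axes as the rack.
- pocket2 (a point): The same for the pocket marked with TWO brass dots, 50 mm towards +y of the rack from the first.
- red_spool: Loose red thread spool, 24 mm diameter, 32 mm high, upright. Origin: centre of its underside, z up.
- blue_spool: Loose blue thread spool, 28 mm diameter, 38 mm high, upright. Origin: centre of its underside, z up.
- white_spool: Loose white thread spool, 26 mm diameter, 35 mm high; not to be moved. Origin: centre of its underside.
- keeper (a joint): Position (m) of the keeper on the rail: carriage with clear cover plate (105 x 120 mm in x, y; 50 to 55 mm above the desk). 0 = open, grows towards -y of the rack, end stop 0.19. Slides with 3 to 4 N. A hidden notch, each time elsewhere between 0.12 and 0.17, catches the plunger; leaving it either way takes 12 to 16 N; let go inside it, the keeper centres itself. If overshot, move it back.
- tab (a point): Centre of the push face of the keeper's upright orange tab: a plate 45 mm wide (rack x), 6 mm thick (rack y), from 55 to 91 mm above the desk. The point lies on its +y face, 74 mm above the desk; push here towards -y of the rack. Axes as the rack.
- plunger (a joint): How far (m) the spring plunger has dropped: 0 = raised (orange collar seen under its steel cap), about 0.006 = down in the notch (collar hidden). It drops by itself.
- plunger_top (a point): Top centre of the plunger's steel cap (15 mm wide), on a dark boss of the keeper above the rail; 75 mm above the desk when raised, about 69 mm when in the notch.
Things that resemble listed ones, but are neither listed nor needed, are in the scene too. What is shaped like the blue_spool but brown, pink or purple is not meant.

How it is judged:
On the way, in this order (a step that is already met when the one before it is completed fails the run):
1. the red spool stands in the one-dot pocket, released, the blue one not yet in its pocket (horizontal distance between red_spool and pocket1 below 0.008 m and z of red_spool in the frame of pocket1 below 0.004 m and angle between red_spool's own z axis and vertical below 0.15 rad and contact force between the fingers and red_spool below 0.1 N and linear speed of red_spool below 0.02 m/s and not (horizontal distance between blue_spool and pocket2 below 0.008 m and z of blue_spool in the frame of pocket2 below 0.004 m and angle between blue_spool's own z axis and vertical below 0.15 rad)), for 0.2 s.
2. the blue spool stands in the two-dot pocket, released, the red one still in its own (horizontal distance between blue_spool and pocket2 below 0.008 m and z of blue_spool in the frame of pocket2 below 0.004 m and angle between each of blue_spool, red_spool's own z axis and vertical below 0.15 rad and contact force between the fingers and blue_spool below 0.1 N and linear speed of blue_spool below 0.02 m/s and horizontal distance between red_spool and pocket1 below 0.008 m and z of red_spool in the frame of pocket1 below 0.004 m), for 0.2 s.
3. the keeper is over the spools and its plunger is down in the notch (value of joint plunger above 0.004 m and value of joint keeper above 0.1 m), for 0.2 s.
At the end, for the whole second after the job is handed in: Red spool upright in the one-dot pocket, blue in the two-dot pocket (8 mm off centre, 4 mm off the floor, tilt 0.15 rad at most), at rest; keeper still, beyond 0.1, plunger dropped over 4 mm into the notch; white spool within 20 mm of where it stood (all of step 2 and all of step 3 and contact force between the fingers and red_spool below 0.1 N and linear speed of red_spool below 0.02 m/s and velocity of joint keeper between -0.01 and 0.01 m/s and distance of white_spool from where it was at the start of the episode below 0.02 m); the robot touches nothing.
It fails at once if the keeper is pushed with more than 30 N (contact force between the fingers and keeper above 30 N).
It fails at once if the white spool is moved by more than 20 mm or knocked over (distance of white_spool from where it was at the start of the episode above 0.02 m or angle between white_spool's own z axis and vertical above 0.5 rad).
It also fails if it takes over 67 s, if anything falls off the work surface, if the arm or the gripper's body presses on something with over 40 N, if the wrist force passes 120 N, or if a joint passes its speed limit or range.

## Working session

There is one attempt and no reset: what is moved stays moved. The work goes in short steps, Python scripts to look and compute and a tool call to move; the robot and the scene stay as the last step left them, time stands still between calls to the robot, and variables do not carry over. Pictures are saved under pics/ and viewed, at most 10 in all, crops included, and the job is handed in when it is done.

Besides the shell and the picture viewer there is one more tool, called by a JSON object that holds its "method" and its "body". step_arm: Moves the arm, as the interface text tells. Its arguments: {"type":"object","properties":{"steps":{"type":"array","items":{"type":"array","items":{"type":"number"}}}},"required":["steps"]}

```bash
mkdir -p pics; ls; cat > h.py <<'E'
import numpy as np, cv2
from scipy.spatial.transform import Rotation as R
from rig import ctrl
def cam(name):
    """returns img, depth, K, T (cam->world, camera x right y up)"""
    st=ctrl.get_state(); c=ctrl.calibration(name)
    K=np.array(c["mtx"]); T=np.eye(4)
    if "hand_eye" in c:
        W=np.eye(4); W[:3,:3]=R.from_quat(st["tcp_rot"]).as_matrix(); W[:3,3]=st["tool_pos"]
        T=W@np.array(c["hand_eye"])
    else:
        a=np.array(c["attitude"]); T[:3,:3]=a if a.shape==(3,3) else R.from_quat(a).as_matrix(); T[:3,3]=c["eye"]
    im,d=ctrl.read_camera(name); return im,d,K,T
def ray(K,T,u,v):
    p=np.linalg.solve(K,[u,v,1.]); return T[:3,3],T[:3,:3]@np.array([p[0],-p[1],-1.])
def plane(K,T,u,v,z):
    o,d=ray(K,T,u,v); return o+d*(z-o[2])/d[2]
def cloud(d,K,T):
    v,u=np.mgrid[:d.shape[0],:d.shape[1]]
    P=np.stack([(u-K[0,2])/K[0,0]*d,-(v-K[1,2])/K[1,1]*d,-d],-1)
    return P@T[:3,:3].T+T[:3,3]
def save(n,im): cv2.imwrite("pics/"+n,cv2.cvtColor(im,cv2.COLOR_RGB2BGR))
E
python3 - <<'E'
from h import *
st=ctrl.get_state(); print(st, ctrl.nose_length)
for n in("scene","side","wrist"):
    c=ctrl.calibration(n); print(n,c)
    im,d,K,T=cam(n); save(n+"0.png",im); np.savez(n+"0.npz",im=im,d=d,K=K,T=T)
E
```

```text
pics
{'time_s': 0.0, 'qpos': array([-8.53961853e-02,  1.31130607e-01,  1.48927126e+00,  1.48633279e-05,
        1.52295511e+00, -8.53642626e-02]), 'qd': array([ 0.00159467, -0.00026667, -0.00107337,  0.00065106, -0.00074696,
        0.00101721]), 'effort': array([-1.61290725e-03, -5.59853125e+01, -4.91755986e+01,  7.67333270e-02,
        3.59135563e-02, -2.97389461e-04]), 'tool_pos': array([5.99490229e-01, 7.35662809e-05, 2.39610042e-01]), 'tcp_rot': array([ 7.07118048e-01,  7.07094964e-01, -5.62639365e-04, -6.79486686e-04]), 'force': array([ 0.62249514,  0.01630117, -0.66207643]), 'wrist_torque': array([-0.02238944, -0.02658793,  0.00098299]), 'finger_force': 0.0, 'opening': 0.09295820930467291} 0.022
scene {'mtx': array([[484.74570802,   0.        , 246.28762908],
       [  0.        , 484.74570802, 187.30899247],
       [  0.        ,   0.        ,   1.        ]]), 'eye': array([ 0.13314779, -0.28067315,  0.72955199]), 'attitude': array([ 0.31202273, -0.14669645, -0.41012028,  0.84434787])}
side {'mtx': array([[466.27743326,   0.        , 257.01577187],
       [  0.        , 466.27743326, 193.55057702],
       [  0.        ,   0.        ,   1.        ]]), 'eye': array([0.37598168, 0.78444067, 0.55280152]), 'attitude': array([-0.05955055,  0.46973337,  0.87131479, -0.12889851])}
wrist {'mtx': array([[274.66093532,   0.        , 252.98094338],
       [  0.        , 274.66093532, 190.45406164],
       [  0.        ,   0.        ,   1.        ]]), 'hand_eye': array([[ 4.27669059e-04,  9.63388890e-01,  2.68107561e-01,
         7.50896007e-02],
       [ 9.99999907e-01, -4.28842633e-04, -5.41826961e-05,
        -8.07631537e-04],
       [ 6.27769450e-05,  2.68107559e-01, -9.63388983e-01,
        -1.44699248e-01],
       [ 0.00000000e+00,  0.00000000e+00,  0.00000000e+00,
         1.00000000e+00]])}
```

View pics/scene0.png

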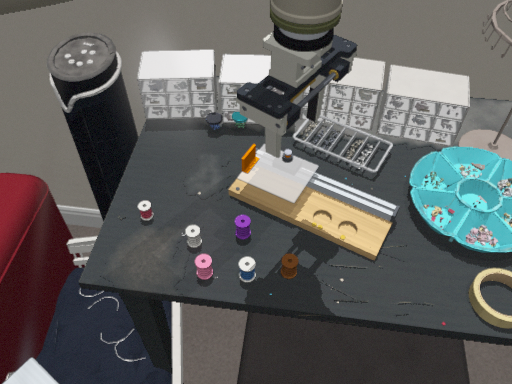

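View pics/side0.png

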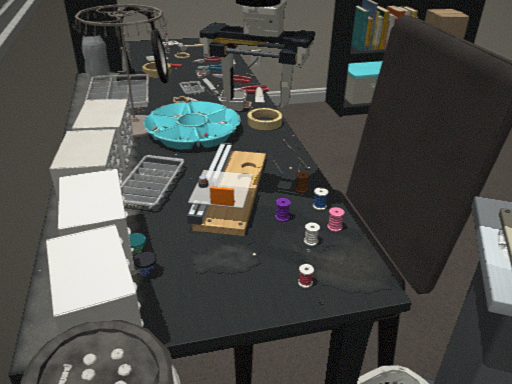

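View pics/wrist0.png

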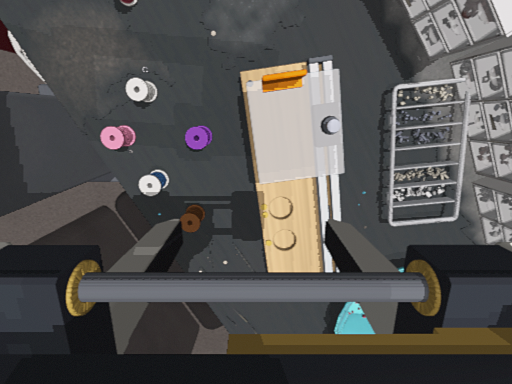

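The scene view shows red at (146,210), white at (193,236) and blue, with white flanges, at (247,268). The lookalikes are purple (243,227), pink (204,266) and brown (289,265), plus navy and teal jars at (214,120) and (239,120). The wrist view shows pocket 2 at (280,207), pocket 1 at (284,239) and the tab at (284,80). I choose red (146,210) and blue (247,268), and will check both by measuring and with a crop.

```bash
cat > m.py <<'E'
from h import *
D={n:np.load(n+"0.npz") for n in("scene","side","wrist")}
C={n:cloud(D[n]["d"],D[n]["K"],D[n]["T"]) for n in D}
px={"red":{"scene":(146,210),"side":(306,275)},"blue":{"scene":(247,268),"side":(320,198),"wrist":(153,183)},"white":{"scene":(193,236),"side":(312,233),"wrist":(140,90)},
"pink":{"scene":(204,266),"side":(336,219)},"purple":{"scene":(243,227),"side":(283,209)},"brown":{"scene":(289,265),"side":(301,181)}, "navy":{"scene":(214,118)}}
for k,v in px.items():
    for n,(u,w) in v.items():
        P=C[n][w-2:w+3,u-2:u+3].reshape(-1,3); m=np.median(P,0)
        A=C[n].reshape(-1,3); s=A[(np.hypot(*(A[:,:2]-m[:2]).T)<.03)&(A[:,2]>.008)&(A[:,2]<.08)]
        top=np.percentile(s[:,2],97); t=s[s[:,2]>top-.004]; (c,r)=cv2.minEnclosingCircle(t[:,:2].astype(np.float32))
        print(k,n,m.round(3),"top",top.round(4),"c",np.round(c,4),"r",round(r,4),len(t))
# rack from wrist: points z 12..20mm
for n in("scene","wrist","side"):
    A=C[n]; 
    for nm,lo,hi in(("base",.012,.020),("rail",.030,.038),("cover",.048,.060),("tab",.080,.097)):
        mk=((A[...,2]>lo)&(A[...,2]<hi)&(A[...,0]>.5)&(A[...,0]<.8)&(abs(A[...,1])<.32)).astype(np.uint8)
        k,l,s,c=cv2.connectedComponentsWithStats(mk)
        for i in np.argsort(-s[1:,4])[:2]+1:
            if s[i,4]<40: continue
            p=A[l==i]; rr=cv2.minAreaRect(p[:,:2].astype(np.float32)*1000); print(n,nm,s[i,4],np.round(rr[0],1),np.round(rr[1],1),round(rr[2],2),"z",np.median(p[:,2]).round(4))
E
python3 m.py
python3 - <<'E'
from h import *
s=np.load("scene0.npz")["im"]; w=np.load("wrist0.npz")["im"]
a=cv2.resize(s[190:290,120:310],None,fx=4,fy=4,interpolation=cv2.INTER_CUBIC)
b=cv2.resize(w[165:255,150:340],None,fx=4,fy=4,interpolation=cv2.INTER_CUBIC)
b=cv2.resize(w[190:260,240:340],None,fx=2.8,fy=2.8,interpolation=cv2.INTER_CUBIC); o=np.zeros((600,760,3),np.uint8); o[:400]=a; o[400:400+196,:280]=b
save("c1.png",o)
E
```

```text
red scene [0.441 0.205 0.028] top 0.0318 c [0.4454 0.2135] r 0.0125 100
red side [0.447 0.225 0.028] top 0.0341 c [0.4488 0.2158] r 0.0126 126
blue scene [ 0.455 -0.02   0.036] top 0.0377 c [ 0.4622 -0.0151] r 0.015 188
blue side [ 0.464 -0.002  0.029] top 0.0401 c [ 0.4641 -0.0123] r 0.0146 91
blue wrist [ 0.469 -0.011  0.038] top 0.0399 c [ 0.4628 -0.0135] r 0.0144 339
white scene [0.451 0.096 0.032] top 0.035 c [0.457  0.1033] r 0.0142 132
white side [0.458 0.116 0.029] top 0.0369 c [0.4599 0.1047] r 0.0141 103
white wrist [0.463 0.103 0.036] top 0.0371 c [0.4585 0.1043] r 0.0135 377
pink scene [0.415 0.039 0.036] top 0.0376 c [0.4206 0.0465] r 0.0144 178
pink side [0.423 0.059 0.029] top 0.0402 c [0.4236 0.0483] r 0.0148 110
purple scene [0.518 0.039 0.034] top 0.0381 c [0.5256 0.0459] r 0.0143 144
purple side [0.526 0.059 0.029] top 0.0398 c [0.5312 0.0482] r 0.0168 104
brown scene [ 0.503 -0.07   0.036] top 0.038 c [ 0.5112 -0.0667] r 0.0147 170
brown side [ 0.514 -0.053  0.029] top 0.04 c [ 0.5139 -0.0645] r 0.0153 81
navy scene [0.705 0.269 0.031] top 0.074 c [0.7337 0.2684] 
[... 651 characters left out ...]
 [707.4 -32.2] [10.4 65.1] 7.28 z 0.0347
wrist cover 8733 [649.1  57.9] [105.  120.2] 7.88 z 0.0557
wrist cover 146 [795.5 184.5] [ 6.9 20.3] 38.63 z 0.0534
wrist tab 333 [628.9 112.6] [45.   6.3] 8.31 z 0.0911
wrist tab 68 [797.9 177.5] [2.7 7.2] 21.17 z 0.0859
side base 1961 [655.3 -15.4] [107.8 306.6] 7.03 z 0.0169
side base 55 [ 775.5 -245.4] [48.8 12.1] 0.64 z 0.0167
side rail 283 [710.2 271.8] [35.6 37.1] 21.59 z 0.034
side rail 278 [708.9 -94.3] [ 27.3 132.2] 7.75 z 0.035
side cover 1357 [650.4  59.8] [104.7 122.7] 7.9 z 0.056
side cover 49 [738.5 276.3] [12.9  4.5] 34.57 z 0.0539
side tab 168 [630.3 114.6] [44.9  8. ] 7.99 z 0.0872
side tab 87 [739.7 276.5] [16.8  6.5] 44.75 z 0.0884
```

View pics/c1.png

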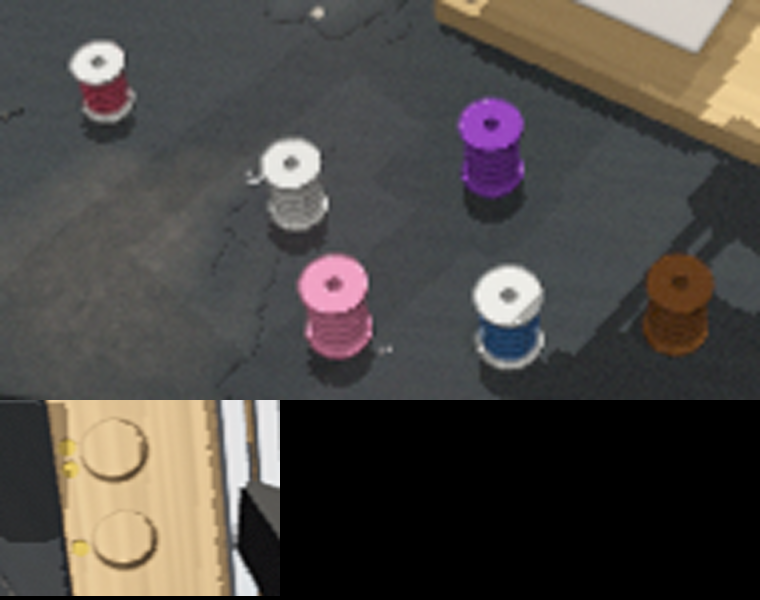

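The crop confirms red (white flanges, dark red thread) and blue (white flanges, blue thread). It also shows the two-dot pocket nearer the keeper and the one-dot pocket further away. Next I measure the pockets and triangulate the spools' top centres from two views.

```bash
cat > p.py <<'E'
from m import D,C
from h import *
print("----")
for n,seeds in(("wrist",[(284,239),(280,207)]),("scene",[(347,231),(321,215)])):
    A=C[n];K,T=D[n]["K"],D[n]["T"]; off=0.0 if n=="scene" else 0.0
    for (u,v) in seeds:
        w=np.s_[v-22:v+23,u-22:u+23]; z=A[w][...,2]; base=np.percentile(z[z<.022],90)
        g=D[n]["im"][w].astype(int)
        mk=((z<base-.0025)).astype(np.uint8); k,l,s,c=cv2.connectedComponentsWithStats(mk)
        i=l[22,22]; q=[plane(K,T,x+u-22,y+v-22,base)[:2] for y,x in np.argwhere(l==i)]
        if i==0: print(n,"miss",base, z[22,22]); continue
        c_,r=cv2.minEnclosingCircle(np.array(q,np.float32)); print(n,(u,v),"rim z",base.round(4),np.round(c_,4),round(r,4),len(q),"floor",np.percentile(z,5).round(4))
# top flange triangulation
def blob(n,c,h):
    u,v=c; A=C[n]; w=np.s_[v-20:v+21,u-20:u+21]; mk=(abs(A[w][...,2]-h)<.003).astype(np.uint8)
    k,l,s,ce=cv2.connectedComponentsWithStats(mk); i=1+np.argmax(s[1:,4]); q=np.argwhere(l==i)[:,::-1].astype(np.float32)
    e=cv2.minAreaRect(q)[0]; return e[0]+u-20,e[1]+v-20
for k,a,b,h in(("red",("scene",(146,205)),("side",(306,270)),.033),("blue",("scene",(247,263)),("side",(320,193)),.039),("blue",("scene",(247,263)),("wrist",(149,185)),.039)):
    L=[]
    for n,c in(a,b):
        e=blob(n,c,h); o,d=ray(D[n]["K"],D[n]["T"],*e); L.append((o,d/np.linalg.norm(d)))
    M=sum(np.eye(3)-np.outer(d,d) for o,d in L); y=sum((np.eye(3)-np.outer(d,d))@o for o,d in L)
    X=np.linalg.solve(M,y); print(k,a[0],b[0],X.round(4),"gap",[np.linalg.norm(np.cross(X-o,d)).round(4) for o,d in L])
E
python3 p.py | sed -n '/----/,$p'
```

```text
----
wrist (284, 239) rim z 0.0176 [ 0.6427 -0.1025] 0.0176 375 floor 0.0058
wrist (280, 207) rim z 0.0176 [ 0.6363 -0.0526] 0.017 415 floor 0.0059
scene (347, 231) rim z 0.015 [ 0.6459 -0.0984] 0.0231 240 floor -0.0035
scene (321, 215) rim z 0.0153 [ 0.6358 -0.0546] 0.0273 253 floor -0.0021
red scene side [0.4471 0.2129 0.0286] gap [np.float64(0.0022), np.float64(0.0022)]
blue scene side [ 0.4598 -0.0144  0.0346] gap [np.float64(0.0045), np.float64(0.0045)]
blue scene wrist [ 0.4583 -0.0144  0.0298] gap [np.float64(0.0022), np.float64(0.0022)]
```

{"method": "step_arm", "body": {"steps": [[0,0.022,-0.015,0.012,0,0,0],[0,0.027,-0.019,0.013,0,0,0],[0,0.027,-0.019,0.013,0,0,0],[0,0.027,-0.019,0.013,0,0,0],[0,0.027,-0.019,0.013,0,0,0],[0,0.027,-0.019,0.013,0,0,0],[0,0.027,-0.019,0.013,0,0,0],[0,0.022,-0.016,0.01,0,0,0],[0,0.008,-0.007,0,0,0,0],[0,0,0,0,0,0,0],[0,0,0,0,0,0,0]]}}

```text
time_s: 1.07
tool_pos: [0.4484, 0.214, 0.1411]
tcp_rot: [0.707, 0.708, 0.0, 0.0]
force: [0.5, -0.3, -0.7]
opening: 0.093
finger_force: 0.0
```

```bash
cat > top.py <<'E'
from h import *
import sys
x0,y0,h=map(float,sys.argv[1:4]); tag=sys.argv[4]
st=ctrl.get_state(); im,d,K,T=cam("wrist"); A=cloud(d,K,T); save(tag+".png",im); np.savez(tag+".npz",im=im,d=d,K=K,T=T)
mk=((abs(A[...,2]-h)<.006)&(np.hypot(A[...,0]-x0,A[...,1]-y0)<.025)).astype(np.uint8)
k,l,s,_=cv2.connectedComponentsWithStats(mk); i=1+np.argmax(s[1:,4]); p=A[l==i]; zt=np.median(p[:,2])
p=p[abs(p[:,2]-zt)<.002]
q=np.argwhere(l==i); c=q.mean(0)
print("tcp",st["tool_pos"].round(4),"eul",R.from_quat(st["tcp_rot"]).as_euler("xyz",degrees=True).round(2),"t",st["time_s"])
cc,r=cv2.minEnclosingCircle(p[:,:2].astype(np.float32)); print("top z",zt.round(4),"c",np.round(cc,4),"r",round(r,4),"mean",p[:,:2].mean(0).round(4),"pix",c[::-1].round(1))
M=R.from_quat(st["tcp_rot"]).as_matrix(); print("tool shift to (c, TCP z=.034):",(M.T@(np.array([*cc,.034])-st["tool_pos"])).round(4))
E
python3 top.py .447 .2145 .033 red1
```

```text
tcp [0.4484 0.214  0.1411] eul [1.7995e+02 2.0000e-02 9.0080e+01] t 1.0667
top z 0.0326 c [0.4468 0.2146] r 0.0122 mean [0.4469 0.2147] pix [252.2 194.2]
tool shift to (c, TCP z=.034): [ 0.0006 -0.0017  0.1071]
```

{"method": "step_arm", "body": {"steps": [[0.2,0.0006,-0.0017,0.02,0,0,0],[0.3,0,0,0.03,0,0,0],[0.3,0,0,0.03,0,0,0],[0.3,0,0,0.02,0,0,0],[0.3,0,0,0.007,0,0,0],[0.4,0,0,0,0,0,0],[1,0,0,0,0,0,0],[1,0,0,0,0,0,0],[1,0,0,0,0,0,0],[1,0,0,0,0,0,0],[1,0,0,0,0,0,0],[1,0,0,0,0,0,0],[1,0,0,-0.005,0,0,0],[1,0,0,-0.03,0,0,0],[1,0,0,-0.035,0,0,0]]}}

```text
time_s: 2.37
tool_pos: [0.4437, 0.2137, 0.1019]
tcp_rot: [0.707, 0.707, -0.003, -0.001]
force: [0.8, 0.4, 1.4]
opening: 0.0231
finger_force: 30.0
```

{"method": "step_arm", "body": {"steps": [[1,-0.01,0.006,-0.03,0,0,0],[1,-0.025,0.015,-0.01,0,0,0],[1,-0.028,0.0175,0,0,0,0],[1,-0.028,0.0175,0,0,0,0],[1,-0.028,0.0175,0,0,0,0],[1,-0.028,0.0175,0,0,0,0],[1,-0.028,0.0175,0,0,0,0],[1,-0.028,0.0175,0,0,0,0],[1,-0.028,0.0175,0,0,0,0],[1,-0.028,0.0175,0,0,0,0],[1,-0.028,0.0175,0,0,0,0],[1,-0.02,0.012,0,0,0,0],[1,-0.009,0.005,0,0,0,0],[1,0,0,0,0,0,0],[1,0,0,0,0,0,0]]}}

```text
time_s: 3.62
tool_pos: [0.6414, -0.1009, 0.1434]
tcp_rot: [0.707, 0.707, -0.0, -0.001]
force: [0.1, -0.3, -0.8]
opening: 0.0229
finger_force: 30.0
```

```bash
cat > hold.py <<'E'
from h import *
import sys
tag=sys.argv[1]
st=ctrl.get_state(); im,d,K,T=cam("wrist"); A=cloud(d,K,T); np.savez(tag+".npz",im=im,d=d,K=K,T=T); t=st["tool_pos"]
save(tag+".png",cv2.resize(im,None,fx=1.5,fy=1.5))
print("tcp",t.round(4),"eul",R.from_quat(st["tcp_rot"]).as_euler("xyz",degrees=True).round(2),st["time_s"],st["opening"])
# pocket rims: base pixels lower than rim
z=A[...,2]; reg=(A[...,0]>.60)&(A[...,0]<.67)&(A[...,1]>-.135)&(A[...,1]<-.02)
mk=(reg&(z<.0145)&(z>.003)).astype(np.uint8); k,l,s,c=cv2.connectedComponentsWithStats(mk)
for i in range(1,k):
    if s[i,4]<150: continue
    q=np.array([plane(K,T,x,y,.0165)[:2] for y,x in np.argwhere(l==i)],np.float32); cc,r=cv2.minEnclosingCircle(q); print("hole",s[i,4],c[i].round(0),np.round(cc,4),round(r,4),"floor z",np.percentile(A[l==i][:,2],10).round(4))
# held spool: points near tool axis
m=(np.hypot(A[...,0]-t[0],A[...,1]-t[1])<.02)&(z<t[2]+.02)&(z>t[2]-.06); p=A[m]
if len(p): print("held",len(p),p.mean(0).round(4),p.min(0).round(4),p.max(0).round(4))
E
python3 hold.py hold1
```

```text
tcp [ 0.6414 -0.1009  0.1434] eul [-1.7995e+02 -4.0000e-02  8.9970e+01] 3.6167 0.02291502985856163
hole 927 [249. 143.] [ 0.637  -0.0531] 0.0169 floor z 0.0058
hole 799 [256. 191.] [ 0.6436 -0.1023] 0.0167 floor z 0.0059
held 2627 [ 0.641  -0.0968  0.1387] [ 0.6239 -0.1131  0.1096] [ 0.6588 -0.0888  0.1634]
```

View pics/hold1.png

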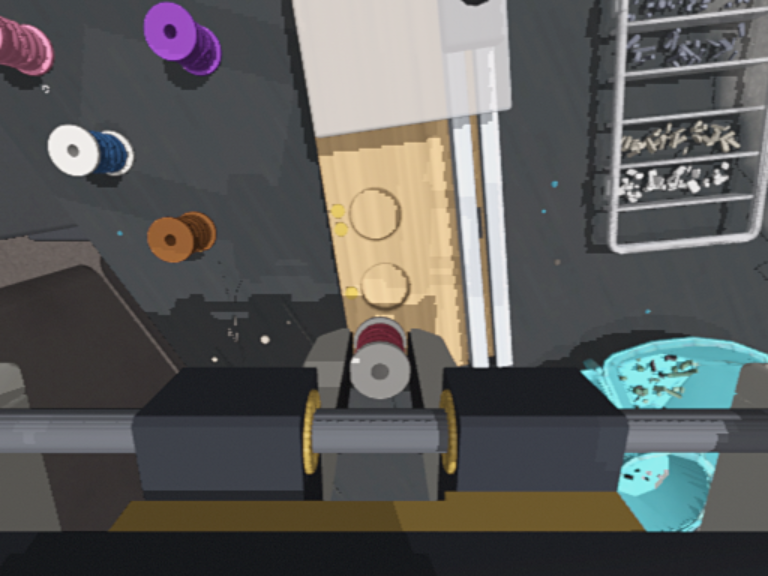

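The held view shows red gripped upright at (379,372), with the one-dot pocket at (385,286) and the two-dot pocket at (375,214). The pocket measurements agree with the first view, so I lower red.

{"method": "step_arm", "body": {"steps": [[1,-0.0015,0.002,0.02,0,0,0],[1,0,0,0.03,0,0,0],[1,0,0,0.025,0,0,0],[1,0,0,0.012,0,0,0],[1,0,0,0.008,0,0,0],[1,0,0,0.004,0,0,0],[1,0,0,0.003,0,0,0],[1,0,0,0,0,0,0],[1,0,0,0,0,0,0]]}}

```text
time_s: 4.42
tool_pos: [0.6447, -0.103, 0.0431]
tcp_rot: [0.707, 0.707, 0.001, 0.001]
force: [-0.0, 0.1, -0.7]
opening: 0.0229
finger_force: 30.0
```

{"method": "step_arm", "body": {"steps": [[1,0,-0.0005,0.001,0,0,0],[1,0,0,0.001,0,0,0],[1,0,0,0,0,0,0],[1,0,0,0,0,0,0]]}}

```text
time_s: 4.75
tool_pos: [0.6439, -0.1031, 0.0403]
tcp_rot: [0.707, 0.707, 0.0, 0.001]
force: [0.2, 0.4, 2.4]
opening: 0.0228
finger_force: 30.0
```

Light contact (about 3 N), so it is on the floor. I release, rise and move towards blue.

{"method": "step_arm", "body": {"steps": [[0.7,0,0,0,0,0,0],[0.55,0,0,0,0,0,0],[0.55,0,0,0,0,0,0],[0.55,0,0,-0.01,0,0,0],[0.55,0,0,-0.03,0,0,0],[0.5,0,0,-0.035,0,0,0],[0.4,0.01,-0.02,-0.025,0,0,0],[0.3,0.015,-0.03,0,0,0,0],[0.3,0.015,-0.03,0,0,0,0],[0.3,0.015,-0.03,0,0,0,0],[0.3,0.015,-0.03,0,0,0,0],[0.3,0.015,-0.03,0,0,0,0],[0.3,0.005,-0.01,0,0,0,0],[0.3,0,0,0,0,0,0],[0.3,0,0,0,0,0,0]]}}

```text
time_s: 6.0
tool_pos: [0.4637, -0.0128, 0.1407]
tcp_rot: [0.707, 0.707, 0.001, 0.001]
force: [0.3, 0.1, -0.7]
opening: 0.0652
finger_force: 0.0
```

```bash
python3 top.py .4625 -.0135 .039 blue1
python3 - <<'E'
from h import *
D=np.load("blue1.npz");A=cloud(D["d"],D["K"],D["T"]);z=A[...,2]
for nm,x,y,h in(("red",.643,-.1025,.038),):
    m=(np.hypot(A[...,0]-x,A[...,1]-y)<.025)&(z>h-.006)&(z<h+.006); p=A[m]; print(nm,len(p), cv2.minEnclosingCircle(p[:,:2].astype(np.float32)) if len(p) else "", np.percentile(p[:,2],[5,50,95]) if len(p) else "")
E
```

```text
tcp [ 0.4637 -0.0128  0.1407] eul [1.7988e+02 2.0000e-02 9.0040e+01] t 6.0
top z 0.0386 c [ 0.4629 -0.0139] r 0.0142 mean [ 0.4629 -0.0135] pix [252.7 197.7]
tool shift to (c, TCP z=.034): [-0.001  -0.001   0.1066]
red 0
```

```bash
python3 - <<'E'
from h import *
for n in("scene","side"):
    im,d,K,T=cam(n);A=cloud(d,K,T);z=A[...,2]
    m=(np.hypot(A[...,0]-.643,A[...,1]+.1025)<.03)&(z>.032)&(z<.044); p=A[m]; print(n,len(p), cv2.minEnclosingCircle(p[:,:2].astype(np.float32)) if len(p) else "", np.percentile(p[:,2],[5,50,95]) if len(p) else "")
E
```

```text
scene 120 ((0.6414654850959778, -0.10360752791166306), 0.013010631315410137) [0.03330581 0.03564539 0.03742421]
side 63 ((0.6446383595466614, -0.10203023254871368), 0.012529844418168068) [0.03369408 0.03837913 0.03995281]
```

{"method": "step_arm", "body": {"steps": [[0.3,-0.001,-0.001,0.02,0,0,0],[0.3,0,0,0.03,0,0,0],[0.3,0,0,0.03,0,0,0],[0.3,0,0,0.02,0,0,0],[0.3,0,0,0.007,0,0,0],[0.4,0,0,0,0,0,0],[1,0,0,0,0,0,0],[1,0,0,0,0,0,0],[1,0,0,0,0,0,0],[1,0,0,0,0,0,0],[1,0,0,0,0,0,0],[1,0,0,-0.005,0,0,0],[1,0,0,-0.03,0,0,0],[1,0,0,-0.035,0,0,0],[1,0,0,-0.03,0,0,0]]}}

```text
time_s: 7.4
tool_pos: [0.4619, -0.0138, 0.1345]
tcp_rot: [0.707, 0.707, -0.0, -0.0]
force: [1.0, 0.4, 0.5]
opening: 0.0271
finger_force: 30.0
```

{"method": "step_arm", "body": {"steps": [[1,-0.003,0.015,0,0,0,0],[1,-0.006,0.027,0,0,0,0],[1,-0.007,0.03,0,0,0,0],[1,-0.007,0.03,0,0,0,0],[1,-0.007,0.03,0,0,0,0],[1,-0.006,0.026,0,0,0,0],[1,-0.003,0.015,0,0,0,0],[1,0,0,0,0,0,0],[1,0,0,0,0,0,0]]}}

```text
time_s: 8.15
tool_pos: [0.6352, -0.0529, 0.1325]
tcp_rot: [0.707, 0.707, -0.0, -0.0]
force: [0.2, -0.7, 0.7]
opening: 0.0272
finger_force: 30.0
```

```bash
python3 hold.py hold2
```

```text
tcp [ 0.6352 -0.0529  0.1325] eul [-1.7996e+02 -1.0000e-02  9.0000e+01] 8.15 0.027233541743083744
hole 853 [255. 192.] [ 0.6369 -0.0527] 0.0168 floor z 0.0059
held 3176 [ 0.6348 -0.0486  0.1308] [ 0.6177 -0.0655  0.0985] [ 0.6527 -0.0385  0.1525]
```

{"method": "step_arm", "body": {"steps": [[1,0,0.0015,0.02,0,0,0],[1,0,0,0.03,0,0,0],[1,0,0,0.018,0,0,0],[1,0,0,0.01,0,0,0],[1,0,0,0.006,0,0,0],[1,0,0,0.003,0,0,0],[1,0,0,0.002,0,0,0],[1,0,0,0.002,0,0,0],[1,0,0,0,0,0,0],[1,0,0,0,0,0,0]]}}

```text
time_s: 9.03
tool_pos: [0.637, -0.0529, 0.0421]
tcp_rot: [0.707, 0.707, 0.0, 0.0]
force: [-0.3, -0.1, -0.5]
opening: 0.0271
finger_force: 30.0
```

{"method": "step_arm", "body": {"steps": [[1,0,0,0.001,0,0,0],[1,0,0,0.001,0,0,0],[1,0,0,0,0,0,0],[1,0,0,0,0,0,0]]}}

```text
time_s: 9.37
tool_pos: [0.637, -0.0529, 0.0398]
tcp_rot: [0.707, 0.707, 0.0, 0.0]
force: [1.1, -0.0, 0.5]
opening: 0.027
finger_force: 30.0
```

{"method": "step_arm", "body": {"steps": [[0.7,0,0,0,0,0,0],[0.5,0,0,0,0,0,0],[0.5,0,0,0,0,0,0],[0.5,0,0,-0.01,0,0,0],[0.5,0,0,-0.03,0,0,0],[0.5,0,0,-0.035,0,0,0],[0.7,0.005,0,-0.035,0,0,0],[1,0.02,0,-0.01,0,0,0],[1,0.03,-0.002,0,0,0,0],[1,0.03,-0.003,0,0,0,0],[1,0.03,-0.003,0,0,0,0],[1,0.03,-0.003,0,0,0,0],[1,0.03,-0.002,0,0,0,0],[1,0.025,0,0,0,0,0],[1,0.01,0,0,0,0,-0.06],[1,0,0,0,0,0,-0.078],[1,0,0,0,0,0,0],[1,0,0,0,0,0,0]]}}

```text
time_s: 10.87
tool_pos: [0.6239, 0.1572, 0.1602]
tcp_rot: [0.657, 0.754, 0.0, 0.0]
force: [0.2, -0.1, 0.6]
opening: -0.0001
finger_force: 0.0
```

```bash
cat > chk.py <<'E'
from h import *
import sys
st=ctrl.get_state();t=st["tool_pos"];print("tcp",t.round(4),"eul",R.from_quat(st["tcp_rot"]).as_euler("xyz",degrees=True).round(2),st["time_s"],"F",st["force"].round(1))
for n in("scene","side","wrist"):
    im,d,K,T=cam(n);A=cloud(d,K,T);z=A[...,2]; save(sys.argv[1]+n+".png",im)
    for nm,x,y,h in(("red",.643,-.1025,.038),("blue",.637,-.053,.044)):
        m=(np.hypot(A[...,0]-x,A[...,1]-y)<.025)&(z>h-.006)&(z<h+.006); p=A[m]
        if len(p)>20: print(n,nm,len(p),np.round(cv2.minEnclosingCircle(p[:,:2].astype(np.float32))[0],4), np.percentile(p[:,2],[5,50,95]).round(4))
    hs=cv2.cvtColor(im,cv2.COLOR_RGB2HSV); o=(hs[...,0]>8)&(hs[...,0]<18)&(hs[...,1]>200)&(hs[...,2]>150)&(z>.055)&(z<.1)&(d>0); p=A[o]
    if len(p)>20:
        q=p[p[:,2]>np.percentile(p[:,2],97)-.004]; rr=cv2.minAreaRect(q[:,:2].astype(np.float32)*1000); print(n,"tab",len(p),"z",np.percentile(p[:,2],[3,97]).round(4),np.round(rr[0],1),np.round(rr[1],1),round(rr[2],1))
    if n=="side": 
        for lo in (.06,.09,.13): m=(z>lo)&(A[...,0]>.5)&(A[...,0]<.76)&(A[...,1]>.12)&(A[...,1]<.26)&(z<t[2]-.03); print("obst",lo,m.sum(), A[m].min(0).round(3) if m.any() else "")
E
python3 chk.py a
```

```text
tcp [0.6239 0.1572 0.1602] eul [1.7998e+02 1.0000e-02 9.7800e+01] 10.8667 F [ 0.2 -0.1  0.6]
scene red 121 [ 0.6417 -0.1025] [0.0333 0.0356 0.0378]
scene blue 155 [ 0.6344 -0.0526] [0.0399 0.0415 0.0439]
scene tab 91 z [0.0555 0.0896] [629.7 112.1] [44.5  5.1] 7.7
side red 61 [ 0.6441 -0.101 ] [0.0339 0.0385 0.0399]
side blue 91 [ 0.6372 -0.051 ] [0.0383 0.0446 0.046 ]
side tab 28 z [0.0897 0.093 ] [630.7 116. ] [38.9  4.2] 8.6
obst 0.06 89 [0.644 0.12  0.061]
obst 0.09 68 [0.742 0.239 0.091]
obst 0.13 0
```

Both spools stand in their pockets, and the tab's face is at about (.629, .116). I go down behind it.

{"method": "step_arm", "body": {"steps": [[1,0,0,0.02,0,0,0],[1,0,0,0.03,0,0,0],[1,0,0,0.02,0,0,0],[1,0,0,0.007,0,0,0],[1,-0.008,0,0,0,0,0],[1,-0.008,0,0,0,0,0],[1,-0.005,0,0,0,0,0],[1,-0.003,0,0,0,0,0],[1,0,0,0,0,0,0],[1,0,0,0,0,0,0]]}}

```text
time_s: 11.85
tool_pos: [0.6279, 0.1331, 0.0839]
tcp_rot: [0.657, 0.754, 0.001, 0.001]
force: [-0.4, 0.5, 0.0]
opening: 0.0006
finger_force: 0.0
```

{"method": "step_arm", "body": {"steps": [[1,-0.002,0,0,0,0,0],[1,-0.002,0,0,0,0,0],[1,-0.002,0,0,0,0,0],[1,-0.001,0,0,0,0,0],[1,-0.001,0,0,0,0,0],[1,-0.001,0,0,0,0,0],[1,-0.001,0,0,0,0,0],[1,-0.001,0,0,0,0,0],[1,-0.001,0,0,0,0,0],[1,-0.001,0,0,0,0,0],[1,-0.001,0,0,0,0,0],[1,-0.001,0,0,0,0,0],[1,-0.001,0,0,0,0,0],[1,-0.001,0,0,0,0,0]]}}

```text
time_s: 13.02
tool_pos: [0.6294, 0.1165, 0.0827]
tcp_rot: [0.657, 0.754, -0.0, -0.0]
force: [-0.3, 3.2, 0.6]
opening: 0.0006
finger_force: 1.7
```

{"method": "step_arm", "body": {"steps": [[1,-0.002,0,0,0,0,0],[1,-0.003,0,0,0,0,0],[1,-0.003,0,0,0,0,0],[1,-0.003,0,0,0,0,0],[1,-0.003,0,0,0,0,0],[1,-0.003,0,0,0,0,0],[1,-0.003,0,0,0,0,0],[1,-0.003,0,0,0,0,0],[1,-0.003,0,0,0,0,0],[1,-0.003,0,0,0,0,0],[1,-0.003,0,0,0,0,0],[1,-0.003,0,0,0,0,0],[1,-0.003,0,0,0,0,0],[1,-0.003,0,0,0,0,0],[1,-0.003,0,0,0,0,0],[1,-0.003,0,0,0,0,0]]}}

```text
time_s: 14.35
tool_pos: [0.6359, 0.0697, 0.0826]
tcp_rot: [0.657, 0.754, -0.0, -0.0]
force: [-1.6, 4.9, 1.3]
opening: 0.0007
finger_force: 1.9
```

{"method": "step_arm", "body": {"steps": [[1,-0.003,0,0,0,0,0],[1,-0.003,0,0,0,0,0],[1,-0.003,0,0,0,0,0],[1,-0.003,0,0,0,0,0],[1,-0.003,0,0,0,0,0],[1,-0.003,0,0,0,0,0],[1,-0.003,0,0,0,0,0],[1,-0.003,0,0,0,0,0],[1,-0.003,0,0,0,0,0],[1,-0.003,0,0,0,0,0],[1,-0.003,0,0,0,0,0],[1,-0.002,0,0,0,0,0],[1,-0.002,0,0,0,0,0],[1,0,0,0,0,0,0]]}}

```text
time_s: 15.52
tool_pos: [0.6412, 0.0326, 0.0826]
tcp_rot: [0.657, 0.754, -0.0, 0.0]
force: [0.9, 1.9, -0.1]
opening: 0.0007
finger_force: 0.5
```

```bash
python3 chk.py b
```

```text
tcp [0.6412 0.0326 0.0826] eul [1.7999e+02 3.0000e-02 9.7890e+01] 15.5167 F [ 0.9  1.9 -0.1]
scene red 109 [ 0.6421 -0.1029] [0.0336 0.0355 0.0373]
scene tab 91 z [0.0554 0.09  ] [640.1  20.9] [41.4  3.6] 7.9
obst 0.06 0 
obst 0.09 0 
obst 0.13 0
```

The keeper is at about 0.092.

{"method": "step_arm", "body": {"steps": [[1,-0.002,0,0,0,0,0],[1,-0.002,0,0,0,0,0],[1,-0.002,0,0,0,0,0],[1,-0.002,0,0,0,0,0],[1,-0.002,0,0,0,0,0],[1,-0.002,0,0,0,0,0],[1,-0.002,0,0,0,0,0],[1,-0.002,0,0,0,0,0],[1,-0.002,0,0,0,0,0],[1,-0.001,0,0,0,0,0],[1,-0.001,0,0,0,0,0],[1,-0.001,0,0,0,0,0]]}}

```text
time_s: 16.67
tool_pos: [0.6439, 0.0121, 0.0826]
tcp_rot: [0.657, 0.754, -0.0, 0.0]
force: [0.1, 1.8, 0.1]
opening: 0.0008
finger_force: 0.6
```

{"method": "step_arm", "body": {"steps": [[1,-0.001,0,0,0,0,0],[1,-0.001,0,0,0,0,0],[1,-0.001,0,0,0,0,0],[1,-0.001,0,0,0,0,0],[1,-0.001,0,0,0,0,0]]}}

```text
time_s: 17.08
tool_pos: [0.6445, 0.0073, 0.0825]
tcp_rot: [0.657, 0.754, -0.0, -0.0]
force: [-0.4, 0.3, 0.4]
opening: 0.0003
finger_force: 0.0
```

{"method": "step_arm", "body": {"steps": [[1,-0.001,0,0,0,0,0],[1,-0.001,0,0,0,0,0],[1,-0.001,0,0,0,0,0]]}}

```text
time_s: 17.33
tool_pos: [0.645, 0.0044, 0.0826]
tcp_rot: [0.657, 0.754, -0.0, 0.0]
force: [-1.0, -0.6, 0.8]
opening: 0.0006
finger_force: 0.0
```

```bash
cat > pl.py <<'E'
from h import *
import sys
st=ctrl.get_state();print(st["tool_pos"].round(4),st["force"].round(1),st["time_s"])
im,d,K,T=cam("scene");A=cloud(d,K,T);z=A[...,2]
hs=cv2.cvtColor(im,cv2.COLOR_RGB2HSV); o=(hs[...,0]>8)&(hs[...,0]<18)&(hs[...,1]>200)&(hs[...,2]>150)&(z>.055)&(z<.1)
q=A[o&(z>.085)]; t=q[:,:2].mean(0); n=np.array([-.137,.9906]); print("tab",t.round(4),"keeper",((np.array([.6297,.1121])-t)@n).round(4))
D=np.load("scene0.npz"); A0=cloud(D["d"],D["K"],D["T"])
i0=np.array([.6297,.1121])
# plunger cap top: search near expected location (tab + fixed offset measured on first wrist view)
W=np.load("wrist0.npz");Aw=cloud(W["d"],W["K"],W["T"]);p=Aw[122:129,327:335].reshape(-1,3);c=np.median(p,0);print("cap at start",c.round(4))
e=c[:2]+(t-i0)
m=(np.hypot(A[...,0]-e[0],A[...,1]-e[1])<.012)&(z>.058)&(z<.082); 
if m.sum(): print("cap now z pct",np.percentile(z[m],[50,80,95]).round(4),m.sum())
m0=(np.hypot(A0[...,0]-c[0],A0[...,1]-c[1])<.012)&(A0[...,2]>.058)&(A0[...,2]<.082); print("start scene z pct",np.percentile(A0[...,2][m0],[50,80,95]).round(4) if m0.any() else "")
uv=K@(T[:3,:3].T@(np.array([*e,.07])-T[:3,3])*[1,-1,-1]); u,v=(uv[:2]/uv[2]).astype(int); print(u,v)
cr=cv2.resize(im[max(v-40,0):v+40,max(u-50,0):u+50],None,fx=6,fy=6,interpolation=cv2.INTER_CUBIC); save(sys.argv[1]+".png",cr)
E
python3 pl.py pl1
```

```text
[0.645  0.0044 0.0826] [-1.  -0.6  0.8] 17.3333
tab [ 0.6436 -0.0089] keeper 0.1217
cap at start [0.6833 0.0636 0.0753]
cap now z pct [0.0636 0.0653 0.0665] 76
start scene z pct [0.0656 0.0721 0.0731]
345 178
```

View pics/pl1.png

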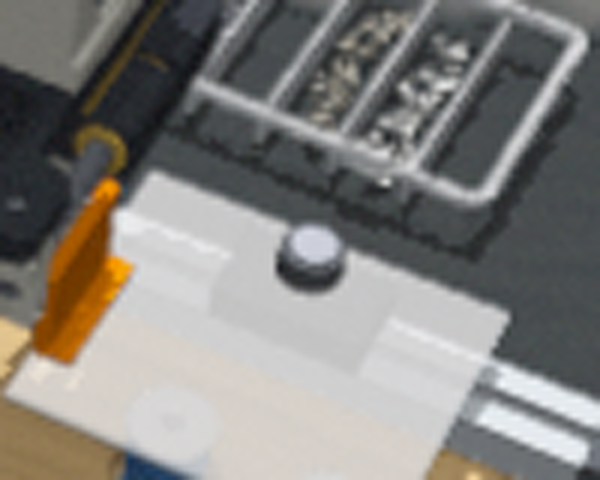

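The crop shows the cap at (311,250) sitting low with no orange collar. Its top has dropped about 6.6 mm and contact is lost, so the keeper has centred itself in the notch. I back off and check.

{"method": "step_arm", "body": {"steps": [[1,0.002,0,0,0,0,0],[1,0.006,0,0,0,0,0],[1,0.015,0,0,0,0,0],[1,0.02,0,0,0,0,0],[1,0.01,0,-0.01,0,0,0],[1,0,0,-0.03,0,0,0],[1,0,0,-0.03,0,0,0],[1,0,0,-0.03,0,0,0],[1,0,0,0,0,0,0],[1,0,0,0,0,0,0],[1,0,0,0,0,0,0]]}}

```text
time_s: 18.3
tool_pos: [0.6376, 0.0578, 0.183]
tcp_rot: [0.656, 0.754, 0.0, 0.0]
force: [0.1, 0.4, -0.1]
opening: 0.0003
finger_force: 0.0
```

```bash
python3 pl.py pl2; python3 chk.py c; python3 - <<'E'
from h import *
im,d,K,T=cam("side");A=cloud(d,K,T);m=(np.hypot(A[...,0]-.459,A[...,1]-.104)<.02)&(A[...,2]>.03)&(A[...,2]<.042);print("white",cv2.minEnclosingCircle(A[m][:,:2].astype(np.float32)))
E
```

```text
[0.6376 0.0578 0.183 ] [ 0.1  0.4 -0.1] 18.3
tab [ 0.6447 -0.009 ] keeper 0.122
cap at start [0.6833 0.0636 0.0753]
cap now z pct [0.0634 0.0647 0.0657] 85
start scene z pct [0.0656 0.0721 0.0731]
346 177
tcp [0.637  0.0576 0.1817] eul [-1.7991e+02 -1.0000e-02  9.7940e+01] 18.35 F [ 0.1  0.8 -0.7]
scene tab 82 z [0.0554 0.0902] [644.2  -9.1] [43.3  5.3] 5.3
obst 0.06 81 [0.742 0.234 0.063]
obst 0.09 66 [0.742 0.234 0.099]
obst 0.13 0 
white ((0.4587201476097107, 0.1062469333410263), 0.013617269694805145)
```

View pics/cscene.png

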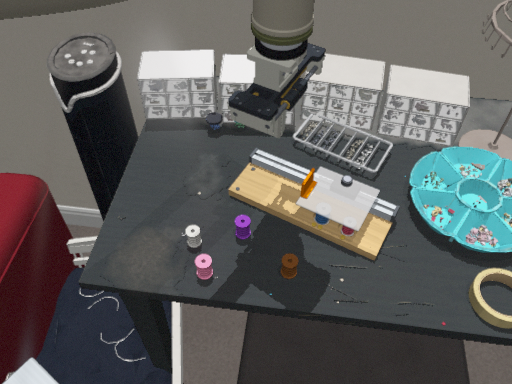

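The scene shows blue (322,217) and red (348,229) upright under the clear cover. The plunger is down at (347,180), white is untouched at (193,236), and the arm is clear. I hand the job in.

```bash
python3 -c "
from rig import ctrl
print(ctrl.finish_job())"
```

```text
the job is handed in; nothing more can be done
None
```

The job is handed in at about 18.5 s: red is in the one-dot pocket, blue is in the two-dot pocket, the keeper is latched at about 0.122 m with its plunger down, and the white spool is where it stood; the hand-in returned no verdict.

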